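# Index the fixture drum and thread its locking pin

### The arm

A 6-joint arm with a two-finger parallel gripper is mounted at the origin on a cart in front of the work surface, level with it; the furniture and walls round the work are solid. World frame = base frame: x ahead of the robot, y to its left, z up, the work surface at z = 0. Lengths are in m, angles in rad, forces in N, time in s.
With the tool pointing down it reaches from about 0.375 to 0.75 m from the base axis. Payload 9 kg.
Tool frame: the origin (TCP) lies between the finger pads, 19 mm behind the fingertips; this is the grasp point; z points along the fingers, y is the line along which they close (so a half turn about z gives the same grasp; the last joint's range is limited). The gripper opens to 85 mm and grips with 20 to 120 N. Pads are 22 mm wide; open, the fingers measure 114 mm over their backs; the gripper's body (76 mm by 85 mm) begins 54 mm behind the grasp point. The pads swing forward as they close: fully open they stand 13 mm farther back than shut.
Start: joints at [1.057, 0.104, 0.097, 1.564, 0, 1.353], TCP at [0.175, 0.574, 0.25] pointing down, gripper open.
Joint ranges: [-2.99, 2.99], [-0.84, 1.86], [-1.1, 1.16], [-1.84, 2.11], [-1.51, 1.56], [-3.14, 3.14]. Speed limits (rad/s): [2.22, 2.22, 2.57, 3.14, 3.14, 3.14].

### API

Orientations are given as a 3x3 rotation matrix whose columns are the frame's x, y, z axes.
In Python, from bench import status, read_camera, finish_job, recognise, cut_out, spot_point gives the robot as it stands.
- The arm moves only by the tool drive_tool, never from a script. Its argument "steps" is a list of rows, each a list of 7 numbers: the turn, a rotation vector about the tool's x, y, z in degrees, then the shift along the tool's x, y, z in cm, then the closure, from -1 (fully open) to 1 (shut). In form: [[rx, ry, rz, dx, dy, dz, claw], ...]. A call has exactly 8 rows; each row is the pose to reach, as a shift and turn from the pose commanded when the call began, along the tool's axes at that moment; what a row does not reach only later rows make up. A row lasts 1/8 s, in which the tool goes at most 62.5 mm and 10.7 degrees, less where a joint would pass 70% of its speed; a pose out of reach is approached as far as the arm can. A call with a gripper value outside its range is refused whole. The fingers move at their own pace and stop on an object; "squeeze" is the grip in N (left out, the last holds). Time passes only in rows, so rows that repeat a pose let the fingers close, or fill a call up. It gives the time, the measured TCP pose, the force, the opening and the grip force at its end, in the units of the state.
- status.state(): the state, without advancing time (a new reading comes with each control period).
- read_camera(name): name is "side" or "top" or "wrist"; returns a dict with "color" (400x640x3 uint8, red, green, blue), "mtx" (3x3 intrinsics, pixels), "k1" (the pictures are not rectified: a ray, as slopes to the right and down, at radius r is drawn at 1 + k1 r^2 times it, then the intrinsics apply), "origin" and "attitude" of the camera in the world. Camera axes: x right, y down, z forward; pixel columns grow to the right and rows downward; lengths in m; the calibration is good to about 2 mm. A picture is of the moment at which its call begins. There is no depth.
- finish_job(): hands the job in; it is judged then, once.
Trained networks look in a picture, given as the dict that the camera call returned (one of the last four; its "shot" number tells which), for a name from the list of things; names that differ only in an ending like _2 or _b are one class to them, and where a whole thing is asked for, a point or a joint stands for the part that bears it (a point fixed in the world has none). Each returns a list of dicts, best first, with "score" (0 to 1); they miss things now and then, are a little off and sometimes report something else, mostly with a low value. They report only what shows in the picture. A call takes as long as a camera call. They do not tell look-alikes from the thing itself.
- recognise(picture, label): "centre" ([x, y, z] in m, in world coordinates, good to about 4 mm: the middle of the surface that is visible of it).
- cut_out(picture, label): "pixels" (400x640 bool, what is visible of it).
- spot_point(picture, label): "centre" ([x, y, z] in m, in world coordinates, good to about 4 mm: a listed point, or the origin of a listed thing).
The state is a dict: "time": time; "q": joint angles; "qvel": joint speeds; "tau": joint torques, N m; "position": TCP position; "eef_rot": TCP orientation; "contact_force": force on the tool from outside, world axes, zero at the start; "moment": the same for the moment, N m; "grip_width": opening from 0.0 (shut) to 1.0 (fully open); "finger_force": force on a finger pad.
Only numpy, scipy, OpenCV 4.12 (cv2) and the standard library are available. Lean on these libraries where they do the work, as an engineer would, in place of code of your own. Each camera call takes 0.05 s, during which the arm holds its last target. There are 200 camera calls.

### The job

Turn the drum of the indexing fixture so that its raised mark faces the front bushing and its cross-hole lines up with both bushings. Then take the locking pin off its rest, thread it nose first through the front bushing, the drum and the rear bushing until its nose clearly sticks out behind the rear plate, and finish there while still holding its handle in the gripper: do not let go. Leave the polishing bar, the red-capped jar and the stone slab alone.

Things in the scene. Friction and masses are not known exactly. Their poses are not given: they have to be found in the camera images.
- fixture: Indexing fixture, fixed: dark base 90 (x) x 150 (y) x 12 mm, origin centre of underside, on the table. Two aluminium plates 56 wide, 12 thick, top at z 76, centred at y +48 (front) and -48 mm (rear); 14 mm bores on one line along y at x 0, z 60. A brass lip stands 4 mm out of each plate's +y face (opening 18, outside 24 mm). The pin enters at the front and travels to -y. The drum stands between.
- front_bushing (a point): Centre of the mouth of the front bushing, on the outer face of its brass lip (fixture x 0, y +58, z 60 mm); axes as the fixture's.
- rear_bushing (a point): Centre of the bore's exit on the rear face of the rear plate (fixture x 0, y -54, z 60 mm), 112 mm behind front_bushing; axes as the fixture's.
- drum (a joint): Drum angle about fixture's vertical axis, rad: 0 = mark faces the front bushing and cross-hole in line; positive counter-clockwise from above; stops at +-1.5; starts 0.5 to 1.2; friction 0.06 N m, stays where left. Steel flange 60 mm across (z 13-44 mm) with a small raised brass mark on its rim, 34 mm square head with 18 mm cross-hole (z 44-76), dark grip bar on top.
- drum_bar (a point): Centre of the drum's grip bar on the drum's axis, 85.5 mm above the table: bar 12 mm thick, 44 mm long, z 76 to 95 mm. Its y axis is the long direction, parallel to the cross-hole, +y towards the mark.
- pin_rest: Wooden rest, fixed: base 50 (x) x 130 (y) x 8 mm, two notched posts 12 thick, 26 wide, 52 mm high at y -25 and -120 mm. The pin lies in the 12 mm notches, open above, level along y, its axis 45 mm above the table. Origin on the table below the collar's nose-side face; the base covers y -137.5 to -7.5, so the handle hangs free beyond it.
- pin: Locking pin, loose, 0.12 kg: steel shank 10 mm across, 150 long with a 10 mm nose tapering to 5 mm; collar 22 across, 4 thick; wooden handle 16 x 16 x 64 mm with brass end. Origin on the axis at the collar's nose-side face; -y to the nose, +y to the handle. Balances about 45 mm from the collar nosewards; may roll about y in the rest. Collar against front lip: nose is 38 mm out behind.
- pin_tip (a point): End of the pin's nose, on the axis, y = -150 mm of the pin.
- pin_handle (a point): Middle of the handle, on the axis, y = +36 mm of the pin.
- compound_green: Green polishing bar 28x75x26 mm, a bystander; origin at its underside.
- grit_coarse: Clear jar with red cap, 64 mm across, 93 mm high, a bystander; origin at its underside.
- slab_2: Dark stone slab 37x55x24 mm, a bystander; origin at its underside.
Mind the look-alikes: they are no part of the job. Leave any orange look-alike of the pin alone.

How it is judged:
On the way, in this order (a step that is already met when the one before it is completed fails the run):
1. the drum's mark faces the front bushing (within 0.15 rad), the pin still outside the fixture (value of joint drum between -0.15 and 0.15 rad and y of pin_tip in the frame of fixture above 0.06 m), for 0.3 s.
2. the pin's nose is in the front bushing and not yet in the rear one (y of pin_tip in the frame of fixture between -0.03 and 0.054 m and x of pin_tip in the frame of fixture between -0.006 and 0.006 m and z of pin_tip in the frame of fixture between 0.054 and 0.066 m and contact force between the fingers and pin above 1 N), for 0.05 s.
At the end, for the whole second after the job is handed in: The pin passes through both bushings and the drum (within 0.3 rad of lined up): nose at least 6 mm out of the rear plate and within 7 mm of the bushing line, in line within 0.1 rad and still; the fingers hold it with over 2 N, TCP within 55 mm of the handle middle (x of pin_tip in the frame of fixture between -0.007 and 0.007 m and z of pin_tip in the frame of fixture between 0.053 and 0.067 m and y of pin_tip in the frame of fixture below -0.06 m and angle between the y axis of pin and the y axis of fixture, either way round below 0.1 rad and contact force between the fingers and pin above 2 N and distance between the grasp point and pin_handle below 0.055 m and linear speed of pin below 0.02 m/s and value of joint drum between -0.3 and 0.3 rad); the arm keeps its last pose, push and grip.
It fails at once if a bystander (polishing bar, jar, stone slab) is moved more than 30 mm (distance of any of compound_green, grit_coarse, slab_2 from where it was at the start of the episode above 0.03 m).
It also fails if it takes over 64 s, if anything falls off the work surface, if the arm or the gripper's body presses on something with over 40 N, if the wrist force passes 120 N, or if a joint passes its speed limit or range.

## Working session

There is one attempt and no reset: what is moved stays moved. The work goes in short steps, Python scripts to look and compute and a tool call to move; the robot and the scene stay as the last step left them, time stands still between calls to the robot, and variables do not carry over. Pictures are saved under pics/ and viewed, at most 12 in all, crops included, and the job is handed in when it is done.

Besides the shell and the picture viewer there is one more tool, called after "Emit:" in YAML: its name, and indented under it one key for each argument. drive_tool: Moves the arm, as the interface text tells. Its arguments: {"type":"object","properties":{"steps":{"type":"array"},"squeeze":{"type":"number"}},"required":["steps"]}

```bash
mkdir -p pics; cat > h.py <<'E'
import numpy as np,cv2
from bench import status,read_camera,finish_job,recognise,cut_out,spot_point
def save(p,n): cv2.imwrite('pics/'+n,cv2.cvtColor(p['color'],cv2.COLOR_RGB2BGR))
def ray(p,u,v):
    K=np.array(p['mtx']);k=p['k1']
    d=np.array([(u-K[0,2])/K[0,0],(v-K[1,2])/K[1,1]]);s=d.copy()
    for _ in range(30): s=d/(1+k*(s@s))
    R=np.array(p['attitude']);return np.array(p['origin']),R@np.array([s[0],s[1],1.])
def atz(p,u,v,z):
    o,d=ray(p,u,v);return o+d*(z-o[2])/d[2]
def proj(p,X):
    R=np.array(p['attitude']);c=R.T@(np.array(X)-np.array(p['origin']));s=c[:2]/c[2];s=s*(1+p['k1']*(s@s));K=np.array(p['mtx'])
    return np.array([K[0,0]*s[0]+K[0,2],K[1,1]*s[1]+K[1,2]])
E
python3 - <<'E'
from h import *
np.set_printoptions(precision=4,suppress=True)
print(status.state())
for n in ['top','side']:
    p=read_camera(n);save(p,n+'0.png');print(n,p['origin'],p['attitude'],p['mtx'],p['k1'])
    for l in ['fixture','front_bushing','rear_bushing','drum_bar','pin_rest','pin','pin_tip','pin_handle','compound_green','grit_coarse','slab_2']:
        print(l,[(np.round(r['centre'],4),round(r['score'],2),proj(p,r['centre']).round()) for r in spot_point(p,l)[:3]])
E
```

```text
{'time': 0.0, 'q': array([1.0573, 0.1047, 0.0965, 1.5639, 0.    , 1.3531]), 'qvel': array([ 0.0004,  0.0019,  0.0014, -0.0016, -0.0024,  0.0028]), 'tau': array([  0.    , -55.6932,  50.3653,   0.0166,  -0.0004,  -0.    ]), 'position': array([0.1747, 0.5737, 0.2492]), 'eef_rot': array([[-0.9566,  0.2915, -0.0007],
       [ 0.2915,  0.9566, -0.0011],
       [ 0.0003, -0.0012, -1.    ]]), 'contact_force': array([-0.1083, -0.1242,  0.2319]), 'moment': array([-0.0492, -0.0101,  0.0087]), 'finger_force': 0.0, 'grip_width': 0.9999448803144985}
top [0.4445 0.041  1.5082] [[ 0.0019 -0.9965  0.0841]
 [-0.9998 -0.0005  0.0175]
 [-0.0174 -0.0841 -0.9963]] [[511.0479   0.     324.4245]
 [  0.     511.0479 191.6224]
 [  0.       0.       1.    ]] -0.05330331813428185
fixture [(array([0.421 , 0.2345, 0.0493]), 0.72, array([265., 243.])), (array([ 0.5798, -0.1492, -0.002 ]), 0.64, array([398., 189.]))]
front_bushing [(array([ 0.5799, -0.0926,  0.058 ]), 0.74, array([380., 187.]))]
rear_bushing [(array([ 0.5819, -0.1993,  0.0595]), 0.63, array([418., 186.]))]
drum_bar [(array([ 0.584 , -0.153 ,  0.08
[... 1712 characters left out ...]
93., 261.])), (array([0.793 , 0.1619, 0.0064]), 0.81, array([230., 257.])), (array([0.4196, 0.2354, 0.044 ]), 0.37, array([397., 272.]))]
pin_tip [(array([0.6459, 0.1471, 0.002 ]), 0.87, array([294., 255.])), (array([0.4466, 0.051 , 0.0422]), 0.73, array([377., 218.]))]
pin_handle [(array([0.8341, 0.1613, 0.0085]), 0.84, array([213., 255.])), (array([0.422 , 0.2335, 0.0457]), 0.68, array([396., 271.])), (array([0.4283, 0.201 , 0.0019]), 0.63, array([389., 274.]))]
compound_green [(array([ 0.4229, -0.0822,  0.0012]), 0.66, array([380., 199.]))]
grit_coarse [(array([ 0.3825, -0.2223, -0.0028]), 0.68, array([389., 172.]))]
slab_2 [(array([ 0.5619,  0.3489, -0.0008]), 0.61, array([330., 328.]))]
```

View pics/top0.png

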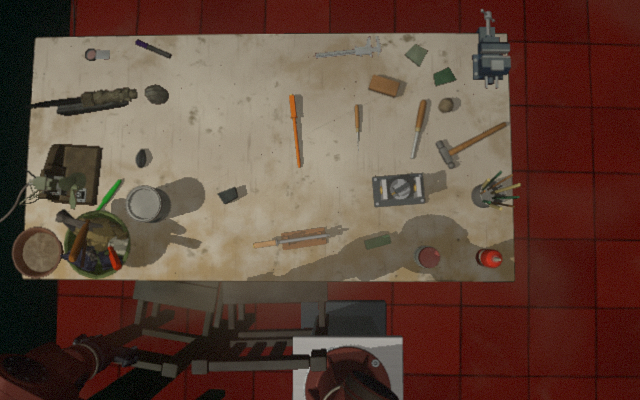

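```bash
python3 - <<'E'
import cv2
a=cv2.imread('pics/top0.png');b=cv2.imread('pics/side0.png')
c=cv2.resize(a[140:230,340:460],(800,600),interpolation=cv2.INTER_CUBIC);cv2.imwrite('pics/drum0.png',c)
x=cv2.resize(a[85:265,230:350],(400,600),interpolation=cv2.INTER_CUBIC);y=cv2.resize(b[190:310,200:420],(400,300),interpolation=cv2.INTER_CUBIC);z=cv2.resize(b[120:220,280:413],(400,300),interpolation=cv2.INTER_CUBIC)
cv2.imwrite('pics/pin0.png',cv2.hconcat([x,cv2.vconcat([y,z])]))
E
```

```text
(no output)
```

View pics/drum0.png

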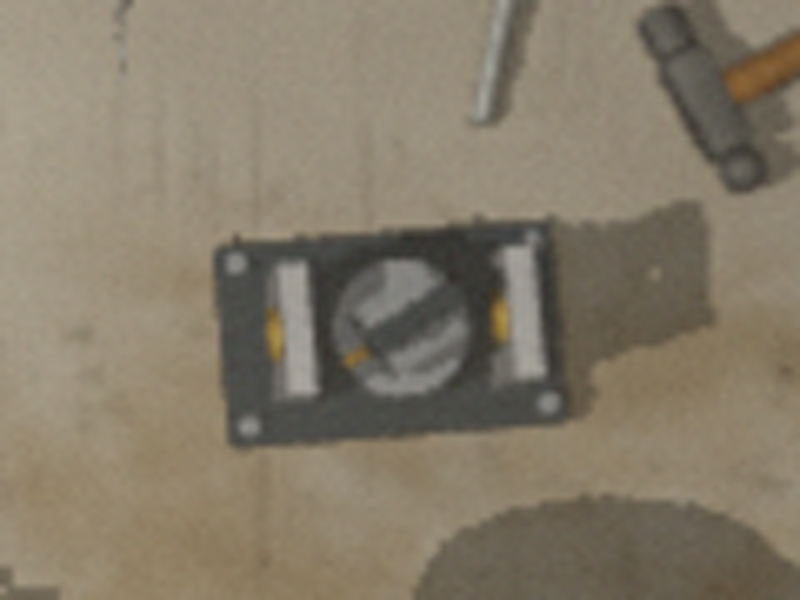

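View pics/pin0.png

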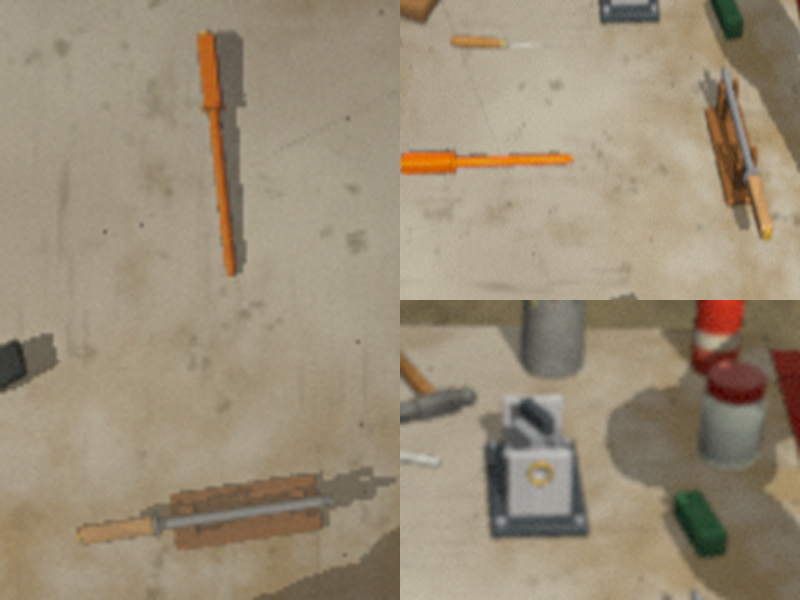

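The steel pin with the wooden handle lies in the rest, collar near (278,241) and nose near (329,234). The all-orange one at (294,130) lies flat on the table with no rest, so it is the look-alike and I'll leave it alone. The fixture is at (399,189), with its front lip on the left. The mark is about 0.6 rad CCW of front, and the enlarged crops confirm this. I'll go over the pin first and look with the wrist camera.

Emit:
drive_tool:
  steps:
    - [0,0,10,-4.2,-4,0,-1]
    - [0,0,20,-8.4,-8,0,-1]
    - [0,0,30,-12.6,-12,0,-1]
    - [0,0,40,-16.8,-16,0,-1]
    - [0,0,50,-21,-20,0,-1]
    - [0,0,60,-25.2,-24,0,-1]
    - [0,0,64,-29.4,-28,0,-1]
    - [0,0,64,-33.3,-32,0,-1]
  squeeze: 80

```text
time: 2.2
position: [0.4009, 0.169, 0.2502]
eef_rot: [[-0.156, 0.988, 0.001], [0.988, 0.156, 0.0], [0.0, 0.001, -1.0]]
contact_force: [0.9, 0.1, 0.1]
grip_width: 1.002
finger_force: 0.0
```

```bash
cat >> h.py <<'E'
np.set_printoptions(precision=4,suppress=True)
def look(n,labels,k=2):
    p=read_camera(n)
    for l in labels: print(n,l,[(np.round(r['centre'],4),round(r['score'],2),proj(p,r['centre']).round()) for r in spot_point(p,l)[:k]])
    return p
def rel(X,yaw=None):
    s=status.state();R=np.array(s['eef_rot'])
    print('shift cm',R.T@(np.array(X)-s['position'])*100)
    if yaw is not None:
        c=np.cos(yaw);n=np.sin(yaw)
        T=np.array([[-n,c,0],[c,n,0],[0,0,-1.]]) # tool y at world angle yaw, z down: x = y cross z
        T[:,0]=np.cross(T[:,1],T[:,2])
        from scipy.spatial.transform import Rotation as Q
        print('turn deg',Q.from_matrix(R.T@T).as_rotvec(degrees=True))
E
python3 - <<'E'
from h import *
s=status.state();print(s['time'],s['position'],s['eef_rot'])
p=look('wrist',['pin','pin_tip','pin_handle','pin_rest']);print(p['origin'],p['attitude'],p['mtx'][0],p['k1']);save(p,'w1.png')
m=cut_out(p,'pin')
for r in m[:2]:print(r['score'],r['pixels'].sum(),np.argwhere(r['pixels']).mean(0))
E
```

```text
2.2 [0.4009 0.169  0.2502] [[-0.1562  0.9877  0.0009]
 [ 0.9877  0.1562  0.0002]
 [ 0.      0.001  -1.    ]]
wrist pin [(array([0.7911, 0.1607, 0.0074]), 0.84, array([598., 220.])), (array([0.4287, 0.2003, 0.044 ]), 0.62, array([346., 154.]))]
wrist pin_tip [(array([0.647 , 0.1412, 0.0081]), 0.76, array([495., 218.])), (array([0.4394, 0.0531, 0.0394]), 0.65, array([333., 267.]))]
wrist pin_handle [(array([0.8253, 0.1659, 0.0162]), 0.89, array([628., 223.])), (array([0.4188, 0.2376, 0.0465]), 0.69, array([344., 119.]))]
wrist pin_rest [(array([0.4202, 0.2011, 0.0016]), 0.85, array([336., 147.]))]
[0.3888 0.2527 0.3737] [[ 0.9878  0.1464  0.0532]
 [ 0.1557 -0.9333 -0.3236]
 [ 0.0023  0.3279 -0.9447]] [296.0981   0.     318.7375] -0.02316585778870075
0.85 2120 [162.3283 343.2325]
0.79 1376 [220.8154 577.2856]
```

View pics/w1.png

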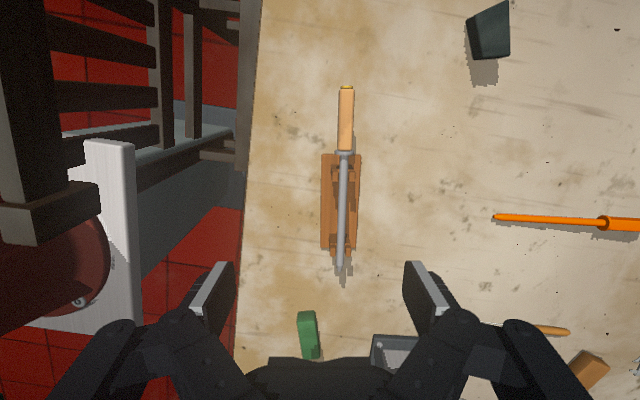

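The wrist view shows the steel pin in its rest, with the handle end at (346,88), the collar at (345,152) and the nose at (341,275). The orange look-alike is apart at (495–640,220). Next I'll work out the pin axis and the move to the fixture.

```bash
cat >> h.py <<'E'
def pinaxis(p,z=0.045,near=(0.43,0.17)):
    for r in cut_out(p,'pin')[:3]:
        uv=np.argwhere(r['pixels'])[:,::-1]
        P=np.array([atz(p,u,v,z) for u,v in uv])[:,:2]
        if np.linalg.norm(P.mean(0)-near)>0.1: continue
        c=P.mean(0);U=np.linalg.svd(P-c,full_matrices=False)[2][0];U*=np.sign(U[1])
        # rows of s: median of cross-axis
        s=(P-c)@U;N=np.array([-U[1],U[0]]);t=(P-c)@N
        b=np.arange(s.min(),s.max(),.004);m=np.array([[x+.002,np.median(t[(s>=x)&(s<x+.004)])] for x in b[2:-2] if ((s>=x)&(s<x+.004)).any()])
        f=np.polyfit(m[:,0],m[:,1],1);print('resid mm',np.abs(np.polyval(f,m[:,0])-m[:,1]).max()*1e3)
        d=U+f[0]*N;d/=np.linalg.norm(d);o=c+f[1]*N
        print('score',r['score'],'ends',o+d*s.min(),o+d*s.max(),'yaw',np.arctan2(-d[0],d[1]),'len',np.ptp(s))
E
python3 - <<'E'
from h import *
p=read_camera('wrist');pinaxis(p)
p=read_camera('top');pinaxis(p)
p=read_camera('side');pinaxis(p)
rel([0.580,-0.13,0.25],0.62)
E
```

```text
resid mm 1.347277476848903
score 0.73 ends [0.447 0.053] [0.4159 0.2712] yaw 0.14138410730753515 len 0.2204227388515844
resid mm 3.384034711892134
score 0.73 ends [0.4437 0.0561] [0.415  0.2733] yaw 0.13101842508852884 len 0.21906508721006934
shift cm [-32.633   12.9945   0.0007]
turn deg [  0.0067  -0.0052 -26.3776]
```

Emit:
drive_tool:
  steps:
    - [0,0,-5,-5.4,2.2,0,-1]
    - [0,0,-10,-10.9,4.3,0,-1]
    - [0,0,-15,-16.3,6.5,0,-1]
    - [0,0,-20,-21.8,8.7,0,-1]
    - [0,0,-25,-27.2,10.8,0,-1]
    - [0,0,-26,-32.6,13,0,-1]
    - [0,0,-26,-32.6,13,0,-1]
    - [0,0,-26,-32.6,13,0,-1]

```text
time: 3.8
position: [0.5797, -0.1302, 0.2497]
eef_rot: [[-0.574, 0.819, -0.001], [0.819, 0.574, 0.001], [0.001, -0.0, -1.0]]
contact_force: [0.2, 0.3, 0.4]
grip_width: 1.002
finger_force: 0.0
```

```bash
python3 - <<'E'
from h import *
for i in range(2):
    p=look('wrist',['fixture','front_bushing','rear_bushing','drum_bar','drum'],1)
save(p,'w2.png')
E
```

```text
wrist fixture [(array([ 0.5808, -0.143 , -0.0045]), 0.88, array([313., 176.]))]
wrist front_bushing [(array([ 0.5754, -0.092 ,  0.0604]), 0.95, array([335., 150.]))]
wrist rear_bushing [(array([ 0.5845, -0.2007,  0.0603]), 0.75, array([286., 231.]))]
wrist drum_bar []Traceback (most recent call last):
  File "<stdin>", line 3, in <module>
  File "h.py", line 17, in look
    for l in labels: print(n,l,[(np.round(r['centre'],4),round(r['score'],2),proj(p,r['centre']).round()) for r in spot_point(p,l)[:k]])
                                                                                                                   ~~~~~~~~~~^^^^^
ValueError: it knows: compound_green, drum_bar, fixture, front_bushing, grit_coarse, pin, pin_handle, pin_rest, pin_tip, rear_bushing, slab
```

```bash
python3 - <<'E'
from h import *
p=look('wrist',['fixture','front_bushing','rear_bushing','drum_bar'],1)
save(p,'w2.png');import pickle;pickle.dump(p,open('w2.pkl','wb'))
a=cv2.imread('pics/w2.png')[100:280,200:440];cv2.imwrite('pics/w2c.png',cv2.resize(a,(800,600),interpolation=cv2.INTER_CUBIC))
E
```

```text
wrist fixture [(array([ 0.5797, -0.1453, -0.0012]), 0.56, array([311., 177.]))]
wrist front_bushing [(array([ 0.5751, -0.0922,  0.0634]), 0.91, array([334., 150.]))]
wrist rear_bushing [(array([ 0.5814, -0.2004,  0.0595]), 0.69, array([284., 229.]))]
wrist drum_bar [(array([ 0.5743, -0.1509,  0.0866]), 0.55, array([301., 200.]))]
```

View pics/w2c.png

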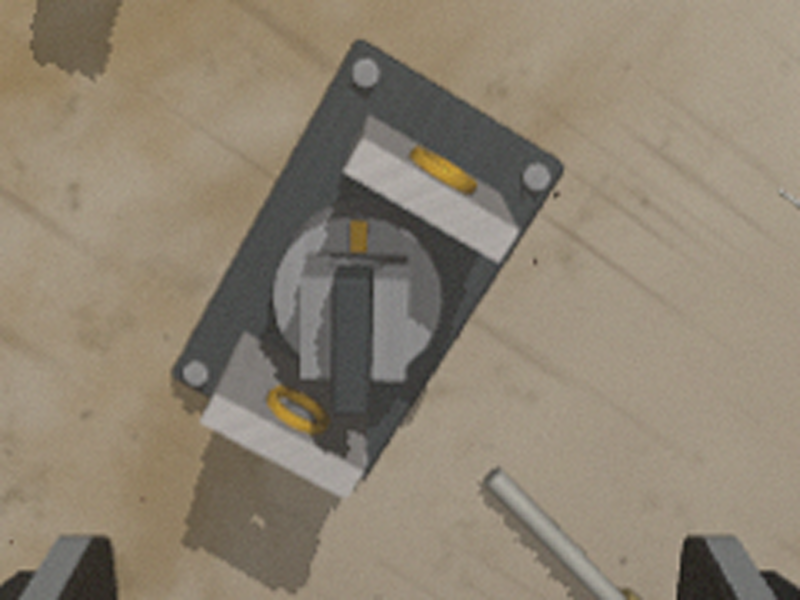

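The crop shows the fixture with its front lip at crop (443,170) and rear lip at (297,410). The bar is nearly upright, from (353,268) to (349,412), and the mark is at (359,236). I'll fit the pose from these points.

```bash
python3 - <<'E'
from h import *
import pickle
from scipy.optimize import least_squares
p=pickle.load(open('w2.pkl','rb'))
F=[((-45,75,12),(360,40)),((45,75,12),(563,166)),((-45,-75,12),(172,374)),
((-28,54,76),(358,138)),((28,54,76),(519,231)),((-28,42,76),(344,174)),((28,42,76),(499,263)),
((-28,-42,76),(214,397)),((28,-42,76),(368,469)),((-28,-54,76),(201,423)),((28,-54,76),(348,497)),((0,-38,60),(297,410))]
def w(x,P):
    c,s=np.cos(x[2]),np.sin(x[2]);P=np.array(P)/1e3
    return np.array([x[0]+c*P[0]-s*P[1],x[1]+s*P[0]+c*P[1],P[2]])
def res(x): return np.concatenate([proj(p,w(x,P))-(np.array(c)/(10/3)+[200,100]) for P,c in F])
r=least_squares(res,[.58,-.15,.08],loss='soft_l1');x=r.x;print(x);print(res(x).reshape(-1,2).round(1))
g=lambda u,v,z: atz(p,u*.3+200,v*.3+100,z)
a=g(353.5,268,.095);b=g(349.5,412,.095);print('bar ends',a,b,'len',np.linalg.norm(a-b),'mid',(a+b)/2,'yaw',np.arctan2(-(a-b)[0],(a-b)[1]))
m=g(359,236,.044);d=m-np.r_[x[:2],.044];print('mark',m,np.linalg.norm(d),np.arctan2(-d[0],d[1]))
print('top check');t=read_camera('top')
for P in [(0,58,60),(0,-54,60),(0,75,12)]:print(w(x,P),proj(t,w(x,P)))
rel([x[0],x[1],.115],np.arctan2(-(a-b)[0],(a-b)[1]))
E
```

```text
[ 0.5797 -0.1501  0.0839]
[[-1.5 -1. ]
 [ 1.7  0. ]
 [-1.4  1.8]
 [ 1.1  0. ]
 [ 0.2 -0.1]
 [-0.6 -0.4]
 [-0.   0.1]
 [ 0.6 -0.6]
 [-0.8  1.2]
 [-0.4  0.3]
 [-0.1  1. ]
 [ 1.4 -1.2]]
bar ends [ 0.5656 -0.1285  0.095 ] [ 0.5903 -0.167   0.095 ] len 0.04572647727999374 mid [ 0.5779 -0.1478  0.095 ] yaw 0.5716723928706433
mark [ 0.5668 -0.1306  0.044 ] 0.02335141489798948 0.5814730397287367
top check
[ 0.5748 -0.0923  0.06  ] [380.2609 188.8194]
[ 0.5842 -0.2039  0.06  ] [419.4921 185.5499]
[ 0.5734 -0.0754  0.012 ] [372.9951 190.7652]
shift cm [-1.5927 -1.139  13.5103]
turn deg [0.01   0.0059 2.3094]
```

Emit:
drive_tool:
  steps:
    - [0,0,2.3,-1.6,-1.1,4,-1]
    - [0,0,2.3,-1.6,-1.1,8,-1]
    - [0,0,2.3,-1.6,-1.1,12,-1]
    - [0,0,2.3,-1.6,-1.1,15.1,-1]
    - [0,0,2.3,-1.6,-1.1,15.1,-1]
    - [0,0,2.3,-1.6,-1.1,15.1,1]
    - [0,0,2.3,-1.6,-1.1,15.1,1]
    - [0,0,2.3,-1.6,-1.1,15.1,1]
  squeeze: 40

```text
time: 5.35
position: [0.5807, -0.1504, 0.1003]
eef_rot: [[-0.541, 0.841, 0.002], [0.841, 0.541, -0.001], [-0.002, 0.001, -1.0]]
contact_force: [0.5, -0.3, 0.2]
grip_width: 0.378
finger_force: 0.0
```

```bash
python3 - <<'E'
from h import *
s=status.state();print(s['contact_force'],s['grip_width'],s['finger_force'])
rel([.5797,-.1501,.099],.084)
E
```

```text
[ 0.5139 -0.3116  0.1559] 0.37773154499007633 0.0
shift cm [ 0.0837 -0.0694  0.1327]
turn deg [ 0.0843  0.0788 27.9421]
```

Still closing, so I'll wait and then turn.

Emit:
drive_tool:
  steps:
    - [0,0,0,0,0,0,1]
    - [0,0,0,0,0,0,1]
    - [0,0,0,0,0,0,1]
    - [0,0,7,0,0,0,1]
    - [0,0,14,0,0,0,1]
    - [0,0,21,0,0,0,1]
    - [0,0,28,0,0,0,1]
    - [0,0,28,0,0,0,1]
  squeeze: 40

```text
time: 6.35
position: [0.5777, -0.1518, 0.0998]
eef_rot: [[-0.079, 0.997, -0.005], [0.997, 0.079, -0.003], [-0.003, -0.005, -1.0]]
contact_force: [-16.9, -7.4, 11.5]
grip_width: 0.127
finger_force: 42.1
```

```bash
python3 - <<'E'
from h import *
s=status.state();print(s['contact_force'],s['moment'],s['grip_width'],s['finger_force'])
rel([.5797,-.1501,.099],.084)
E
```

```text
[-16.9453  -7.4348  11.5088] [-1.4415  3.5026 -0.0628] 0.12722797610970493 42.14032709598541
shift cm [0.1514 0.2096 0.0831]
turn deg [-0.3021  0.1712 -0.2562]
```

Emit:
drive_tool:
  steps:
    - [0,0,0,0,0,0,-1]
    - [0,0,0,0,0,0,-1]
    - [0,0,0,0,0,0,-1]
    - [0,0,0,0,0,0,-1]
    - [0,0,0,0,0,-3,-1]
    - [0,0,0,0,0,-6,-1]
    - [0,0,0,0,0,-9,-1]
    - [0,0,0,2,0,-12,-1]

```text
time: 7.35
position: [0.5784, -0.1308, 0.2199]
eef_rot: [[-0.081, 0.997, 0.0], [0.997, 0.081, -0.0], [-0.0, 0.0, -1.0]]
contact_force: [0.7, -0.9, -0.1]
grip_width: 1.001
finger_force: 0.0
```

```bash
python3 - <<'E'
from h import *
p=look('wrist',['front_bushing','rear_bushing','drum_bar'],1);look('wrist',['front_bushing','rear_bushing','drum_bar'],1)
save(p,'w3.png');import pickle;pickle.dump(p,open('w3.pkl','wb'))
print(proj(p,[.579,-.15,.08]))
a=cv2.imread('pics/w3.png')[90:300,180:460];cv2.imwrite('pics/w3c.png',cv2.resize(a,(800,600),interpolation=cv2.INTER_CUBIC))
s=status.state();print(s['position'],s['contact_force'])
E
```

```text
wrist front_bushing [(array([ 0.577 , -0.0916,  0.06  ]), 0.61, array([319., 150.]))]
wrist rear_bushing [(array([ 0.5864, -0.2007,  0.0594]), 0.69, array([319., 251.]))]
wrist drum_bar [(array([ 0.5759, -0.151 ,  0.0864]), 0.95, array([313., 218.]))]
wrist front_bushing [(array([ 0.5761, -0.0902,  0.0635]), 0.56, array([318., 149.]))]
wrist rear_bushing [(array([ 0.583 , -0.2006,  0.0585]), 0.64, array([316., 251.]))]
wrist drum_bar [(array([ 0.5749, -0.1528,  0.0863]), 0.7, array([311., 220.]))]
[316.1477 214.3591]
[ 0.5779 -0.1303  0.2177] [-0.82   -1.0743 -0.4929]
```

View pics/w3c.png

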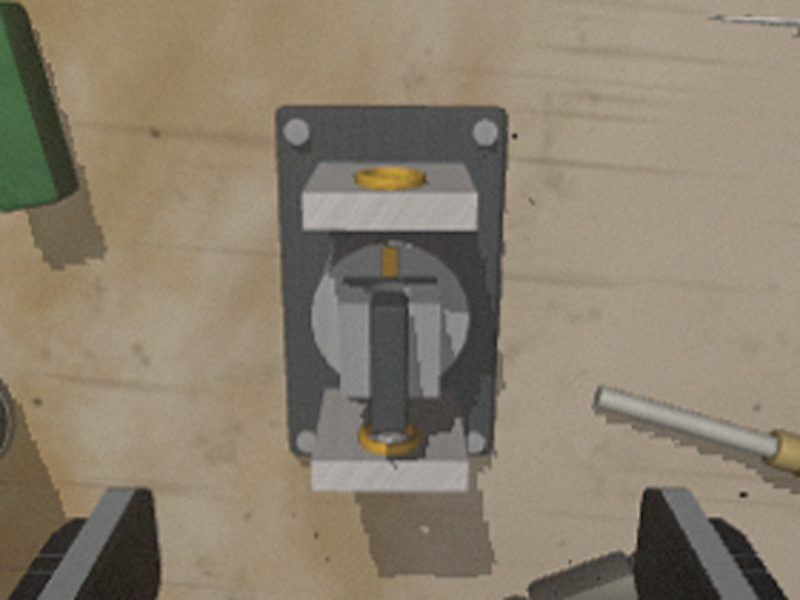

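```bash
cat > fit.py <<'E'
from h import *
import pickle
from scipy.optimize import least_squares
F=[((-45,75,12),(276,107)),((45,75,12),(508,107)),
((-28,54,76),(303,193)),((28,54,76),(477,193)),((-28,42,76),(303,230)),((28,42,76),(477,230)),
((-28,-42,76),(313,461)),((28,-42,76),(468,461)),((-28,-54,76),(313,490)),((28,-54,76),(468,490)),((0,58,60),(390,179)),((0,-38,60),(389,440))]
def w(x,P):
    c,s=np.cos(x[2]),np.sin(x[2]);P=np.array(P)/1e3
    return np.array([x[0]+c*P[0]-s*P[1],x[1]+s*P[0]+c*P[1],P[2]])
if __name__=='__main__':
    p=pickle.load(open('w3.pkl','rb'))
    def res(x): return np.concatenate([proj(p,w(x,P))-(np.array(c)*.35+[180,90]) for P,c in F])
    x=least_squares(res,[.58,-.15,.08],loss='soft_l1').x;print(x);print(res(x).reshape(-1,2).round(1).tolist())
    g=lambda u,v,z: atz(p,u*.35+180,v*.35+90,z)
    a=g(391,293,.095);b=g(389,432,.095);print('bar ends',a,b,'mid',(a+b)/2,'yaw',np.arctan2(-(a-b)[0],(a-b)[1]))
    m=g(391,262,.044);print('mark',m,np.arctan2(-(m[0]-x[0]),m[1]-x[1]))
    # approach above handle grasp: pin collar
    d=np.array([-np.sin(.1414),np.cos(.1414)]);h=np.array([.4470,.0530])+d*.170;print('grasp',h)
    rel([h[0],h[1],.20],.1414)
E
python3 fit.py
```

```text
[ 0.5794 -0.1502  0.0791]
[[-1.0, 0.1], [0.3, 0.3], [-0.3, 0.0], [0.4, 0.1], [0.1, 0.0], [-0.0, 0.1], [-0.5, 0.2], [0.4, 0.3], [-0.2, 0.4], [-0.0, 0.5], [0.1, -2.3], [0.5, -3.0]]
bar ends [ 0.5776 -0.1235  0.095 ] [ 0.5807 -0.1708  0.095 ] mid [ 0.5792 -0.1472  0.095 ] yaw 0.06527043076129603
mark [ 0.5777 -0.1276  0.044 ] 0.07324022663628457
grasp [0.423  0.2213]
shift cm [ 36.3143 -12.5293   1.8235]
turn deg [-0.0886 -0.0567 -3.3699]
```

Emit:
drive_tool:
  steps:
    - [0,0,-1,5.2,-1.8,0,-1]
    - [0,0,-2,10.4,-3.6,0,-1]
    - [0,0,-3.4,15.6,-5.4,0,-1]
    - [0,0,-3.4,20.8,-7.2,0,-1]
    - [0,0,-3.4,26,-9,2,-1]
    - [0,0,-3.4,31.2,-10.8,4,-1]
    - [0,0,-3.4,36.3,-12.5,6,-1]
    - [0,0,-3.4,36.3,-12.5,6.8,-1]

```text
time: 8.75
position: [0.4213, 0.2235, 0.1491]
eef_rot: [[-0.146, 0.989, -0.003], [0.989, 0.146, -0.0], [0.0, -0.003, -1.0]]
contact_force: [0.2, -0.9, 0.3]
grip_width: 1.005
finger_force: 0.0
```

```bash
python3 - <<'E'
from h import *
p=look('wrist',['pin_handle','pin','pin_tip'],1);pinaxis(p)
p=look('wrist',['pin_handle','pin','pin_tip'],1);pinaxis(p)
save(p,'w4.png');print(proj(p,[.423,.2213,.045]))
print(status.state()['position'])
cv2.imwrite('pics/w4c.png',cv2.resize(cv2.imread('pics/w4.png')[100:400,160:560],(800,600),interpolation=cv2.INTER_CUBIC))
rel([.423,.2213,.045],.1414)
E
```

```text
wrist pin_handle [(array([0.4227, 0.2374, 0.0451]), 0.94, array([322., 193.]))]
wrist pin [(array([0.4235, 0.2003, 0.0462]), 0.75, array([316., 235.]))]
wrist pin_tip [(array([0.445 , 0.0522, 0.0386]), 0.85, array([316., 362.]))]
resid mm 1.0497532562218204
score 0.68 ends [0.446  0.0614] [0.4156 0.2711] yaw 0.14414275532078463 len 0.21181663880069895
wrist pin_handle [(array([0.4205, 0.2401, 0.0434]), 0.91, array([315., 183.]))]
wrist pin [(array([0.4262, 0.2025, 0.0432]), 0.9, array([316., 226.]))]
wrist pin_tip [(array([0.4406, 0.0533, 0.0409]), 0.92, array([310., 358.]))]
resid mm 0.9405570593904393
score 0.81 ends [0.4471 0.0552] [0.4152 0.2715] yaw 0.14614088847420897 len 0.218692699915499
[315.2223 206.0487]
[0.4243 0.2207 0.1514]
shift cm [ 0.0758 -0.123  10.6376]
turn deg [ 0.0363 -0.0061 -0.0201]
```

View pics/w4c.png

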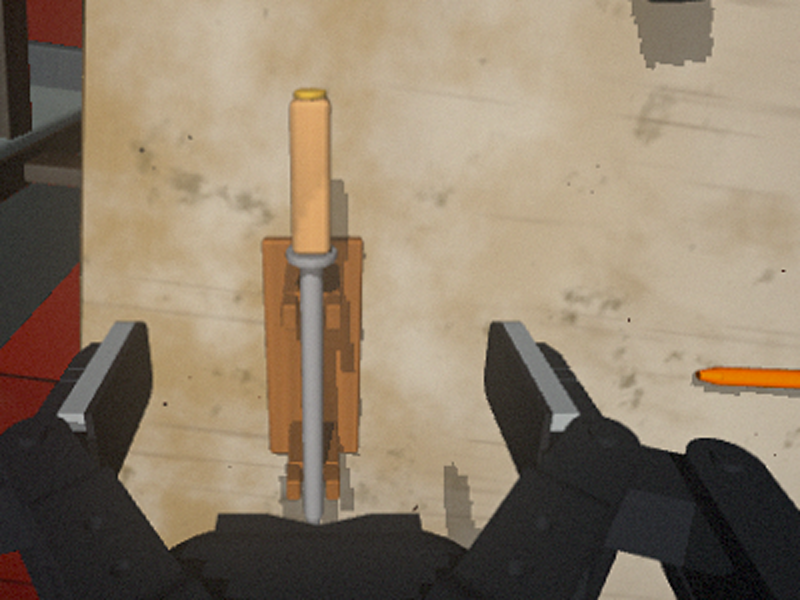

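Emit:
drive_tool:
  steps:
    - [0,0,0,0.2,-0.1,3.5,-1]
    - [0,0,0,0.2,-0.1,7,-1]
    - [0,0,0,0.2,-0.1,10.5,-1]
    - [0,0,0,0.2,-0.1,10.5,-1]
    - [0,0,0,0.2,-0.1,10.5,1]
    - [0,0,0,0.2,-0.1,10.5,1]
    - [0,0,0,0.2,-0.1,10.5,1]
    - [0,0,0,0.2,-0.1,10.5,1]
  squeeze: 90

```text
time: 10.25
position: [0.4227, 0.2231, 0.0466]
eef_rot: [[-0.142, 0.99, 0.001], [0.99, 0.142, 0.0], [0.0, 0.001, -1.0]]
contact_force: [-0.1, -0.3, 2.6]
grip_width: 0.166
finger_force: 87.9
```

Emit:
drive_tool:
  steps:
    - [0,0,0,0,0,0,1]
    - [0,0,0,0,0,0,1]
    - [0,0,0,0,0,0,1]
    - [0,0,0,0,0,0,1]
    - [0,0,0,0,0,-1,1]
    - [0,0,0,0,0,-2,1]
    - [0,0,0,0,0,-3,1]
    - [0,0,0,0,0,-4,1]

```text
time: 11.25
position: [0.4226, 0.2231, 0.0869]
eef_rot: [[-0.142, 0.99, 0.0], [0.99, 0.142, 0.0], [0.0, 0.0, -1.0]]
contact_force: [0.7, 0.4, -1.1]
grip_width: 0.169
finger_force: 87.7
```

```bash
python3 - <<'E'
from h import *
s=status.state();print(s['position'],s['contact_force'],s['moment'],s['grip_width'],s['finger_force'])
R=np.array(s['eef_rot'])
for n in ['wrist','side','top']:
    p=look(n,['pin_handle','pin','pin_tip'],2)
    if n=='wrist':pinaxis(p,.085)
    if n=='side':save(p,'s5.png')
E
```

```text
[0.4226 0.2231 0.0869] [ 0.6961  0.3505 -1.0852] [ 0.0523  0.0385 -0.0029] 0.1686771722102268 87.6696789264679
wrist pin_handle [(array([0.423 , 0.2379, 0.0881]), 0.84, array([321., 258.]))]
wrist pin [(array([0.4283, 0.1992, 0.0833]), 0.76, array([321., 318.]))]
wrist pin_tip [(array([0.6457, 0.1401, 0.0081]), 0.55, array([554., 339.]))]
side pin_handle [(array([0.8321, 0.1632, 0.0066]), 0.81, array([214., 257.])), (array([0.4244, 0.2356, 0.085 ]), 0.65, array([397., 258.]))]
side pin [(array([0.4246, 0.1984, 0.0794]), 0.78, array([395., 248.])), (array([0.7948, 0.1631, 0.0066]), 0.55, array([230., 257.]))]
side pin_tip [(array([0.6445, 0.1442, 0.0027]), 0.97, array([295., 254.])), (array([0.4498, 0.0486, 0.0814]), 0.6, array([377., 204.]))]
top pin_handle [(array([0.832 , 0.1645, 0.0126]), 0.88, array([292., 105.]))]
top pin [(array([0.7929, 0.1596, 0.0126]), 0.75, array([294., 117.])), (array([0.4223, 0.1995, 0.0852]), 0.51, array([276., 243.]))]
top pin_tip [(array([0.4416, 0.0572, 0.0811]), 0.6, array([328., 236.])), (array([0.6445, 0.1411, 0.0059]), 0.56, array([300., 167.]))]
```

Emit:
drive_tool:
  steps:
    - [0,0,0.5,-2.3,2,0,1]
    - [0,0,1,-4.6,4,0,1]
    - [0,0,2,-6.9,6,0,1]
    - [0,0,3,-9.2,8,0,1]
    - [0,0,3.5,-11.5,10,0,1]
    - [0,0,3.5,-13.7,11.7,0.5,1]
    - [0,0,3.5,-13.7,11.7,1.5,1]
    - [0,0,3.5,-13.7,11.7,2.5,1]

```text
time: 12.9
position: [0.5571, 0.1043, 0.0601]
eef_rot: [[-0.081, 0.997, -0.001], [0.997, 0.081, 0.0], [0.0, -0.001, -1.0]]
contact_force: [1.2, 0.2, -1.0]
grip_width: 0.17
finger_force: 87.9
```

```bash
python3 - <<'E'
from h import *
s=status.state();print(s['time'],s['position'],s['eef_rot'],s['contact_force'],s['grip_width'],s['finger_force'])
P=[]
for n in ['wrist','side','top']:
    p=look(n,['front_bushing','pin_handle','pin','pin_tip'],2)
    save(p,n+'6.png')
    if n=='wrist':pinaxis(p,.06,(.57,.05))
    u=proj(p,[.572,-.067,.06]);print(u)
    a=cv2.imread('pics/'+n+'6.png');h=np.clip(int(u[1]),75,325);x=np.clip(int(u[0]),60,580)
    c=a[h-75:h+75,x-32:x+32] if n!='wrist' else a[200:400,270:370]
    P.append(cv2.resize(c,(266,600),interpolation=cv2.INTER_CUBIC));print(n,h-75,x-32)
cv2.imwrite('pics/c6.png',cv2.hconcat(P))
E
```

```text
12.9 [0.5571 0.1043 0.0601] [[-0.081   0.9967 -0.001 ]
 [ 0.9967  0.081   0.0003]
 [ 0.0004 -0.0009 -1.    ]] [ 1.2167  0.1613 -0.9532] 0.17022042764273299 87.8658664226532
wrist front_bushing []
wrist pin_handle [(array([0.5599, 0.1188, 0.0611]), 0.79, array([324., 258.]))]
wrist pin [(array([0.5576, 0.0802, 0.0559]), 0.67, array([313., 317.]))]
wrist pin_tip [(array([0.6486, 0.1436, 0.0075]), 0.65, array([468., 190.]))]
resid mm 0.4193706431967004
score 0.57 ends [0.5623 0.0528] [0.5543 0.1552] yaw 0.07841679377410954 len 0.10269100715544402
[318.2786 492.8182]
wrist 250 286
side front_bushing [(array([ 0.5715, -0.0905,  0.0577]), 0.8, array([327., 179.]))]
side pin_handle [(array([0.5608, 0.115 , 0.0612]), 0.72, array([331., 228.])), (array([0.8328, 0.164 , 0.0098]), 0.59, array([213., 256.]))]
side pin [(array([0.7918, 0.16  , 0.0054]), 0.88, array([231., 256.])), (array([0.5595, 0.0776, 0.0585]), 0.64, array([331., 218.]))]
side pin_tip [(array([0.645 , 0.1454, 0.0017]), 0.84, array([295., 255.])), (array([ 0.5817, -0.2011,  0.0556]), 0.62, array([323., 158.]))]
[326.5198 183.1331]
side 108 294
top front_bushing [(array([ 0.5777, -0.0929,  0.0584]), 0.71, array([380., 188.]))]
top pin_handle [(array([0.8327, 0.1661, 0.0145]), 0.75, array([291., 104.]))]
top pin [(array([ 0.5821, -0.2007,  0.0621]), 0.72, array([418., 186.])), (array([0.7913, 0.1614, 0.0085]), 0.55, array([293., 118.]))]
top pin_tip [(array([ 0.5693, -0.0649,  0.0582]), 0.65, array([371., 191.]))]
[371.3599 189.7934]
top 114 339
```

View pics/c6.png

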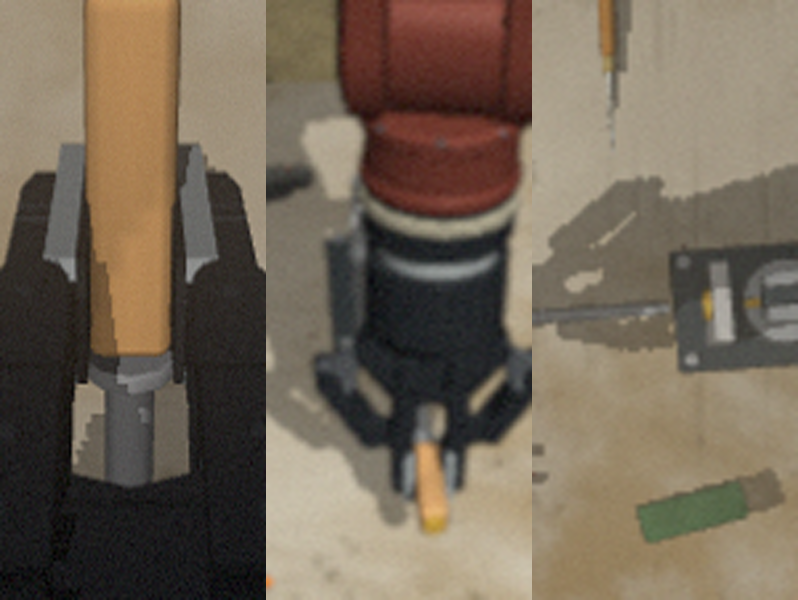

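In the top-camera panel the nose is at crop (668,309) and the lip at (708,303), so the pin is nearly on the line but maybe 1–2 mm too far to -x. I'll measure both at subpixel level in the same averaged top image.

```bash
cat > sub.py <<'E'
from fit import *
def edges(col,lo,hi):  # subpixel rising/falling extremes of gradient
    g=np.gradient(cv2.GaussianBlur(col.reshape(-1,1),(1,3),0.8).ravel())
    def pk(i):
        i=np.clip(i,1,len(g)-2);a,b,c=g[i-1],g[i],g[i+1];return i+0.5*(a-c)/(a-2*b+c+1e-9)
    w=slice(lo,hi);return pk(lo+np.argmax(g[w])),pk(lo+np.argmin(g[w]))
def pinline(n=6,rows=(186,198),cols=range(342,368)):
    ps=[read_camera('top') for _ in range(n)];p=ps[0]
    I=np.mean([q['color'].astype(float).mean(2) for q in ps],0)
    return p,I
def measure():
    p,I=pinline()
    # front and rear plate top: white strip, edges in rows
    out=[]
    for u,y in [(383,48),(384,48),(385,48),(386,48)]:
        a,b=edges(I[:,u],172,208);out.append((u,a,b))
    pl=np.array(out);print('plate rows',pl.tolist())
    c=[];
    for u in range(344,369):
        a,b=edges(I[:,u],186,198);c.append((u,a,b))
    c=np.array(c);return p,I,pl,c
if __name__=='__main__':
    p,I,pl,c=measure();print(c.round(1).tolist())
    np.save('I.npy',I)
    x=[.5794,-.1502,.0791]
    for P in [(-28,48,76),(28,48,76),(0,58,60),(-45,75,12),(45,75,12),(0,80,60)]:print(P,proj(p,w(x,P)))
    cv2.imwrite('pics/t7.png',cv2.resize(np.clip(I[165:215,335:425]*1.2,0,255).astype(np.uint8),(800,444),interpolation=cv2.INTER_CUBIC))
E
python3 sub.py
```

```text
plate rows [[383.0, 206.47383473443648, 198.92191761560366], [384.0, 206.25507775224236, 198.8714855181868], [385.0, 206.32612894923517, 198.93247142487863], [386.0, 206.37365216188604, 198.91827420241907]]
[[344.0, 194.6, 190.0], [345.0, 197.7, 189.9], [346.0, 195.4, 190.0], [347.0, 196.1, 186.1], [348.0, 195.0, 186.6], [349.0, 194.8, 186.7], [350.0, 196.1, 186.7], [351.0, 194.9, 185.7], [352.0, 191.2, 188.6], [353.0, 191.1, 188.3], [354.0, 191.1, 188.2], [355.0, 191.2, 189.2], [356.0, 191.2, 189.0], [357.0, 191.3, 188.9], [358.0, 192.8, 195.3], [359.0, 191.8, 188.9], [360.0, 192.6, 195.2], [361.0, 192.6, 195.3], [362.0, 191.2, 188.3], [363.0, 191.5, 188.4], [364.0, 191.1, 194.0], [365.0, 190.8, 193.8], [366.0, 190.3, 193.8], [367.0, 190.1, 192.9], [368.0, 190.2, 192.9]]
(-28, 48, 76) [385.2232 197.9274]
(28, 48, 76) [383.4892 178.1485]
(0, 58, 60) [380.2892 188.81  ]
(-45, 75, 12) [374.3258 205.9924]
(45, 75, 12) [371.7163 175.542 ]
(0, 80, 60) [372.5723 189.4159]
```

View pics/t7.png

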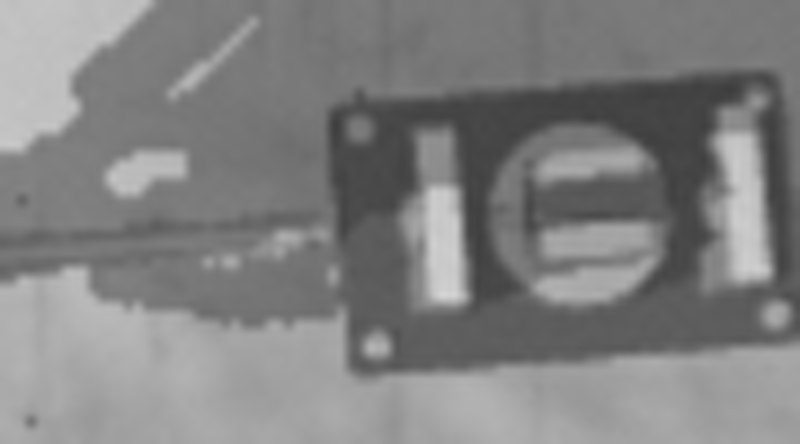

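```bash
python3 - <<'E'
from h import *
S=[];C=[]
for i in range(8):
    p=read_camera('top');s=status.state();S.append(np.r_[s['position'],np.array(s['eef_rot'])[:,1],s['contact_force'],s['time']]);C.append(p['color'].astype(float))
S=np.array(S);print(S.mean(0),S.std(0));print(S[:,:3])
I=np.mean(C,0)[175:205,335:385]
I=np.clip((I-60)*1.8,0,255).astype(np.uint8)
cv2.imwrite('pics/t8.png',cv2.cvtColor(cv2.resize(I,(800,480),interpolation=cv2.INTER_CUBIC),cv2.COLOR_RGB2BGR))
E
```

```text
[ 0.5577  0.104   0.061   0.9967  0.0811  0.     -0.108  -0.0379 -1.2541
 14.225 ] [0.     0.     0.     0.     0.     0.     0.487  0.4204 0.2863 0.1146]
[[0.5577 0.1041 0.061 ]
 [0.5577 0.104  0.061 ]
 [0.5577 0.1041 0.061 ]
 [0.5577 0.104  0.061 ]
 [0.5577 0.104  0.061 ]
 [0.5577 0.104  0.061 ]
 [0.5577 0.104  0.061 ]
 [0.5577 0.1041 0.061 ]]
```

View pics/t8.png

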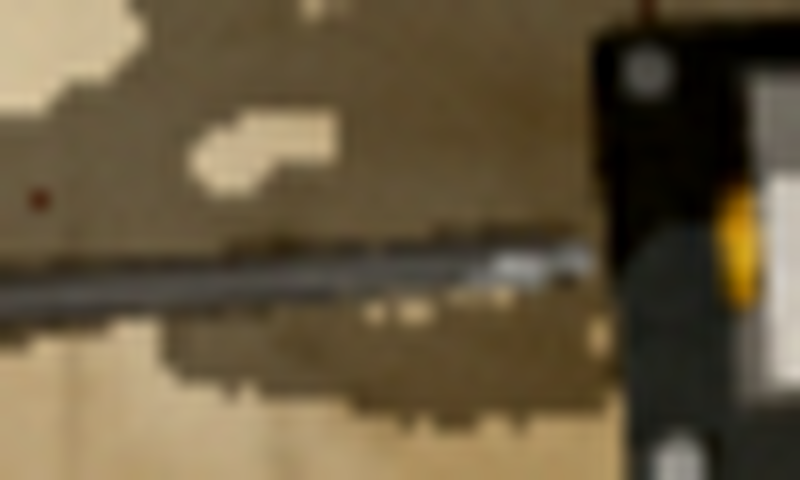

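Settled pose is (0.5577, 0.104, 0.061) with yaw 0.081. The shank line meets the lip within about 1 mm (nose at (590,257), lip at (740,245)). I'll insert along tool -x.

Emit:
drive_tool:
  steps:
    - [0,0,0,-1,0,0,1]
    - [0,0,0,-2,0,0,1]
    - [0,0,0,-2.8,0,0,1]
    - [0,0,0,-3.4,0,0,1]
    - [0,0,0,-4,0,0,1]
    - [0,0,0,-4.6,0,0,1]
    - [0,0,0,-5.2,0,0,1]
    - [0,0,0,-5.2,0,0,1]

```text
time: 15.4
position: [0.562, 0.0518, 0.061]
eef_rot: [[-0.081, 0.997, 0.0], [0.997, 0.081, 0.0], [0.0, 0.0, -1.0]]
contact_force: [0.5, 0.3, -0.8]
grip_width: 0.169
finger_force: 87.9
```

Emit:
drive_tool:
  steps:
    - [0,0,0,-0.6,0,0,1]
    - [0,0,0,-1.2,0,0,1]
    - [0,0,0,-1.8,0,0,1]
    - [0,0,0,-2.4,0,0,1]
    - [0,0,0,-3,0,0,1]
    - [0,0,0,-3.6,0,0,1]
    - [0,0,0,-4,0,0,1]
    - [0,0,0,-4,0,0,1]

```text
time: 16.4
position: [0.5652, 0.012, 0.061]
eef_rot: [[-0.081, 0.997, 0.0], [0.997, 0.081, 0.0], [0.0, 0.0, -1.0]]
contact_force: [-0.2, 0.2, -0.7]
grip_width: 0.167
finger_force: 87.9
```

Emit:
drive_tool:
  steps:
    - [0,0,0,-0.6,0,0,1]
    - [0,0,0,-1.2,0,0,1]
    - [0,0,0,-1.8,0,0,1]
    - [0,0,0,-2.4,0,0,1]
    - [0,0,0,-3,0,0,1]
    - [0,0,0,-3.6,0,0,1]
    - [0,0,0,-4,0,0,1]
    - [0,0,0,-4,0,0,1]

```text
time: 17.4
position: [0.5684, -0.0278, 0.061]
eef_rot: [[-0.081, 0.997, 0.0], [0.997, 0.081, 0.0], [0.0, 0.0, -1.0]]
contact_force: [-0.2, -0.2, -1.3]
grip_width: 0.166
finger_force: 87.9
```

Emit:
drive_tool:
  steps:
    - [0,0,0,-0.5,0,0,1]
    - [0,0,0,-1,0,0,1]
    - [0,0,0,-1.5,0,0,1]
    - [0,0,0,-2,0,0,1]
    - [0,0,0,-2.5,0,0,1]
    - [0,0,0,-3,0,0,1]
    - [0,0,0,-3,0,0,1]
    - [0,0,0,-3,0,0,1]

```text
time: 18.4
position: [0.5708, -0.0574, 0.061]
eef_rot: [[-0.081, 0.997, -0.0], [0.997, 0.081, 0.0], [0.0, -0.0, -1.0]]
contact_force: [-0.8, -0.0, -1.2]
grip_width: 0.165
finger_force: 87.9
```

```bash
python3 - <<'E'
from h import *
p=look('top',['pin_tip','rear_bushing','front_bushing'],2)
look('side',['pin_handle','pin','pin_tip'],2)
s=status.state();print(s['time'],s['position'],s['contact_force'],s['moment'],s['finger_force'])
f=np.array([.5776,-.1502]);print('TCP in fixture y',(np.array(s['position'])[:2]-f)@[-.079,.997])
save(p,'t9.png');cv2.imwrite('pics/t9c.png',cv2.resize(cv2.imread('pics/t9.png')[160:220,360:440],(800,600),interpolation=cv2.INTER_CUBIC))
E
```

```text
top pin_tip [(array([0.6422, 0.1437, 0.0028]), 0.55, array([299., 168.])), (array([0.4218, 0.1981, 0.0008]), 0.27, array([280., 242.]))]
top rear_bushing [(array([ 0.583 , -0.2006,  0.0619]), 0.7, array([418., 186.])), (array([0.4232, 0.2035, 0.0004]), 0.7, array([278., 242.]))]
top front_bushing []
side pin_handle [(array([0.8312, 0.1655, 0.0053]), 0.71, array([214., 258.])), (array([ 0.5703, -0.0425,  0.0588]), 0.48, array([327., 189.]))]
side pin [(array([0.7927, 0.1635, 0.0092]), 0.84, array([230., 256.])), (array([ 0.572 , -0.0828,  0.0573]), 0.54, array([327., 181.]))]
side pin_tip [(array([0.6444, 0.1429, 0.0049]), 0.75, array([295., 253.]))]
18.8 [ 0.5708 -0.0573  0.061 ] [ 0.1762 -0.1837 -0.8897] [0.0151 0.0045 0.007 ] 87.86638140678406
TCP in fixture y 0.09310888453698031
```

View pics/t9c.png

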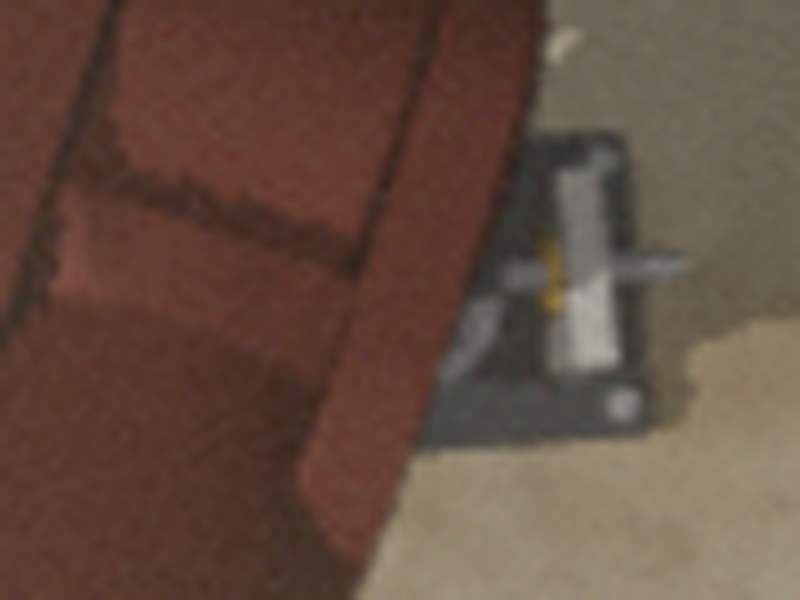

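The nose at crop (690,263) shows about 20 mm beyond the rear plate edge (620,270). It's held with 88 N, with no side force and the arm still, so I'm handing in.

```bash
python3 -c "
from bench import finish_job
print(finish_job())"
```

```text
the job is handed in; nothing more can be done
None
```

I handed the job in at about 19 s: the drum is turned to the front, and the pin runs through both bushings with its nose about 20 mm out behind the rear plate, still held by its handle at 88 N; no verdict was shown.

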